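# Release the latched key on the bench switch box

### The job

One of the four identical push keys on the grey switch box is still latched in, so its machine is still switched on. Feel for it with the fingertips: touch each key lightly, one after the other from the robot's left to its right, without pushing in any key that stands out (that would switch its machine on), and then press the latched key fully home and let go so that it springs out and all four keys stand out. Only touch and press: leave everything else lying on and round the box where it is.

Things in the scene. Friction and masses are not known exactly. Their poses are not given: they have to be found in the camera images.
- switch_box: grey painted switch box screwed to the bench, 108 (x) x 254 (y) x 64 mm high, plus 26 mm wide, 6 mm high screwed ears at both ends. Origin: centre of its underside, on the bench; z up, y along the row of keys (towards the robot's left), -x its front. The flat cover is 64 mm above the origin. Four keys stand in the cover in one row at x = 0, y = +84, +28, -28 and -84 mm; each has a steel ring 43 mm wide and 4.5 mm high round it and a blank label plate in front.
- key_a: one of the four identical key units (this letter does not tell its place in the row: read its position). Fixed in the box. Origin: on the key's vertical axis, at the height of the cover (64 mm above the bench). Its key is a round black cap 30 mm across that moves straight down; its flat top stands 22 mm above the origin when the key is out, about 14 mm when latched in, 8 mm when pressed home.
- key_b: one of the four identical key units (this letter does not tell its place in the row: read its position). Fixed in the box. Origin: on the key's vertical axis, at the height of the cover (64 mm above the bench). Its key is a round black cap 30 mm across that moves straight down; its flat top stands 22 mm above the origin when the key is out, about 14 mm when latched in, 8 mm when pressed home.
- key_c: one of the four identical key units (this letter does not tell its place in the row: read its position). Fixed in the box. Origin: on the key's vertical axis, at the height of the cover (64 mm above the bench). Its key is a round black cap 30 mm across that moves straight down; its flat top stands 22 mm above the origin when the key is out, about 14 mm when latched in, 8 mm when pressed home.
- key_d: one of the four identical key units (this letter does not tell its place in the row: read its position). Fixed in the box. Origin: on the key's vertical axis, at the height of the cover (64 mm above the bench). Its key is a round black cap 30 mm across that moves straight down; its flat top stands 22 mm above the origin when the key is out, about 14 mm when latched in, 8 mm when pressed home.
- press_a (a joint): travel of that unit's key, m, growing downwards: 0 out, about 0.008 latched in, 0.014 pressed home on its stop. An out key yields from 4.5 N on (450 N/m; 8 N at 0.008) and springs back. The latched key does not yield below about 8 N; pressed past 0.011 (about 10 N; best fully home, a moment) and let go, it springs out. Exactly one of the four starts latched.
- press_b (a joint): travel of that unit's key, m, growing downwards: 0 out, about 0.008 latched in, 0.014 pressed home on its stop. An out key yields from 4.5 N on (450 N/m; 8 N at 0.008) and springs back. The latched key does not yield below about 8 N; pressed past 0.011 (about 10 N; best fully home, a moment) and let go, it springs out. Exactly one of the four starts latched.
- press_c (a joint): travel of that unit's key, m, growing downwards: 0 out, about 0.008 latched in, 0.014 pressed home on its stop. An out key yields from 4.5 N on (450 N/m; 8 N at 0.008) and springs back. The latched key does not yield below about 8 N; pressed past 0.011 (about 10 N; best fully home, a moment) and let go, it springs out. Exactly one of the four starts latched.
- press_d (a joint): travel of that unit's key, m, growing downwards: 0 out, about 0.008 latched in, 0.014 pressed home on its stop. An out key yields from 4.5 N on (450 N/m; 8 N at 0.008) and springs back. The latched key does not yield below about 8 N; pressed past 0.011 (about 10 N; best fully home, a moment) and let go, it springs out. Exactly one of the four starts latched.
- chalk_stub: grey soapstone stub, 12 x 34 x 8 mm, lying loose on the cover behind the row of keys. Origin: centre of its underside. To be left alone.
- pencil: flat red carpenter's pencil, 142 mm long, lying on the bench in front of the box. Origin: centre of its underside. To be left alone.
- flux_tin: round tin 66 mm across, 47 mm high, standing left of the box. Origin: centre of its underside. To be left alone.
- spanner_a: open-ended spanner 188 mm long, 8 mm high, lying right of the box. Origin: centre of its underside. To be left alone.
- nut_c: steel hexagon nut 28 mm across flats, 15 mm high, lying right of the box. Origin: centre of its underside. To be left alone.
- gauge_block: ground steel block 50 x 75 x 25 mm, lying behind and right of the box. Origin: centre of its underside. To be left alone.

How it is judged:
By the outcome, as a careful person would: the job done as asked, in the order asked, and still so for the second after the job is handed in, with the robot touching nothing.
It also fails if it takes over 51 s, if anything falls off the work surface, if the arm or the gripper's body presses on something with over 40 N, if the wrist force passes 120 N, or if a joint passes its speed limit or range.

### The arm

A 7-joint arm with a two-finger parallel gripper is mounted at the origin on a cart in front of the work surface, level with it; the furniture and walls round the work are solid. World frame = base frame: x ahead of the robot, y to its left, z up, the work surface at z = 0. Lengths are in mm, angles in rad, forces in N, time in s.
With the tool pointing down it reaches from about 400 to 850 mm from the base axis. Payload 6.9 kg.
Tool frame: the origin (TCP) lies on the centre line of the jaws, within the pads' length; the fingertips stand 25 mm ahead of it and the grasp point (between the pads) lies 6 mm ahead of it; z points along the fingers, y is the direction in which the jaws open and shut (so a half turn about z gives the same grasp; the last joint's range is limited). The gripper opens to 85 mm and grips with 20 to 120 N. Pads are 22 mm wide; open, the fingers measure 114 mm over their backs; the gripper's body (76 mm by 85 mm) begins 54 mm behind the grasp point. The pads swing forward as they close: fully open they stand 13 mm farther back than shut.
Start: joints at [1.288, 0.507, -0.238, 1.5, 0.126, 1.149, -0.155], TCP at [236.894, -578.354, 256.275] pointing down, gripper open.
Joint ranges: [-3.08, 3.08], [-0.24, 2.05], [-1.43, 1.35], [0, 2.5], [-1.52, 4.66], [0.17, 1.96], [-2.89, 2.89]. Speed limits (rad/s): [2.39, 2.39, 3.14, 3.14, 3.14, 3.14, 3.14].

### API

Orientations are given as a 3x3 rotation matrix whose columns are the frame's x, y, z axes.
In Python, from bench import * gives the robot as it stands. Calls block until the motion is done:
- move_pose(position, orientation): joint-space move of the TCP to a pose.
- movel(position, attitude=None, feed=150, threshold=None): straight line of the TCP; attitude=None keeps the orientation; feed is the mean speed in mm/s. With threshold (N) it stops when the force on the tool has changed by that much, and returns True; else False.
- move_joints(angles): joint-space move.
- grip(opening): finger opening in mm; the grip force is fixed at half the most; returns when the fingers have stopped.
- dwell(seconds).
- solve_ik(position, orientation): joint angles nearest the present ones, or None.
- read_state(): the state.
- get_image(name): name is "side" or "top" or "wrist"; returns (picture, depth): 384x512x3 uint8, red, green, blue; 384x512 float32, mm along the optical axis (not along the pixel's ray), 0 where there is no reading.
- camera_model(name): a dict with "fx", "fy", "cx", "cy" (pixels), "R" (3x3) and "t" (3): a world point X has camera coordinates R X + t. Camera axes: x right, y down, z forward; pixel columns grow to the right and rows downward; lengths in mm; the calibration is good to about 2 mm. The wrist camera is an equidistant fisheye: a pixel r from the principal point sees the ray r / f radians off the axis. A picture is of the moment at which its call begins: read the wrist's pose just before it. camera_model takes no time and is no camera call; for the wrist camera it gives the pose at the moment of the call.
A pose or a line that the arm cannot do raises MotionError and nothing moves.
- sign_off(): hands the job in, once; it reports no verdict.
Trained networks look in the newest picture that a camera, given by its name, has taken for a name from the list of things; names that differ only in an ending like _2 or _b are one class to them, and where a whole thing is asked for, a point or a joint stands for the part that bears it (a point fixed in the world has none). Each returns a list of dicts, best first, with "p" (0 to 1); they miss things now and then, are a little off and sometimes report something else, mostly with a low value. They report only what shows in the picture. A call takes as long as a camera call.
- spot_in(camera, query): "box" ([centre column, centre row, width, height] in pixels, round what is visible of it).
The state is a dict: "time": time; "q": joint angles; "qd": joint speeds; "joint_torque": joint torques, N m; "position": TCP position; "tcp_rot": TCP orientation; "wrist_force": force on the tool from outside, world axes, zero at the start; "wrist_torque": the same for the moment, N m; "gripper_width": finger opening in mm.
Only numpy, scipy, OpenCV 4.12 (cv2) and the standard library are available. Lean on these libraries where they do the work, as an engineer would, in place of code of your own. Each camera call takes 0.05 s, during which the arm holds its last target.

## Working session

There is one attempt and no reset: what is moved stays moved. The work goes in short steps, each a Python script; the robot and the scene stay as the last script left them, time stands still between calls to the robot, and variables do not carry over. Pictures are saved under pics/ and viewed, and the job is handed in when it is done.

```bash
mkdir -p pics; ls; python3 - <<'E'
from bench import *
import cv2
s=read_state();print(s['time'],s['position'],s['wrist_force'],s['gripper_width'])
for n in("top","side"):
    im,d=get_image(n);cv2.imwrite(f"pics/{n}0.png",im[:,:,::-1])
    import numpy as np; np.save(f"pics/{n}0d.npy",d)
    m=camera_model(n);print(n,{k:np.round(v,3).tolist() for k,v in m.items() if k in("fx","fy","cx","cy","R","t")})
    for q in("switch_box","key_a","chalk_stub"):
        print(q,[(np.round(r['box']).tolist(),round(r['p'],2)) for r in spot_in(n,q)[:6]])
E
```

```text
pics
0.0 [ 236.69128743 -577.96223625  255.42249156] [-0.31156144  0.30189427 -0.18161443] 85.22966822515566
top {'fx': 368.717, 'fy': 368.717, 'cx': 252.862, 'cy': 185.898, 'R': [[0.145, -0.989, -0.005], [-0.965, -0.14, -0.222], [0.219, 0.037, -0.975]], 't': [63.204, 551.488, 839.588]}
switch_box [([302.0, 214.0, 117.0, 43.0], 0.67)]
key_a [([320.0, 214.0, 16.0, 12.0], 0.73), ([297.0, 216.0, 11.0, 12.0], 0.67), ([344.0, 214.0, 10.0, 14.0], 0.62), ([272.0, 214.0, 13.0, 11.0], 0.47)]
chalk_stub []
side {'fx': 387.475, 'fy': 387.475, 'cx': 259.024, 'cy': 193.429, 'R': [[0.933, -0.36, 0.015], [-0.18, -0.503, -0.846], [0.312, 0.786, -0.534]], 't': [-425.029, 210.556, 645.115]}
switch_box [([279.0, 250.0, 110.0, 114.0], 0.96)]
key_a [([300.0, 250.0, 16.0, 15.0], 0.69), ([254.0, 203.0, 14.0, 10.0], 0.61), ([266.0, 218.0, 15.0, 18.0], 0.51), ([281.0, 230.0, 18.0, 20.0], 0.47)]
chalk_stub [([276.0, 208.0, 11.0, 9.0], 0.43), ([250.0, 204.0, 14.0, 15.0], 0.33)]
```

View pics/top0.png

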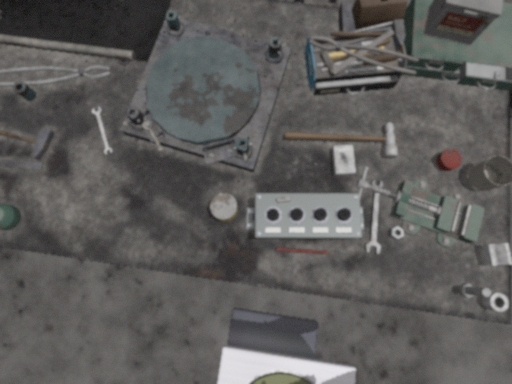

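View pics/side0.png

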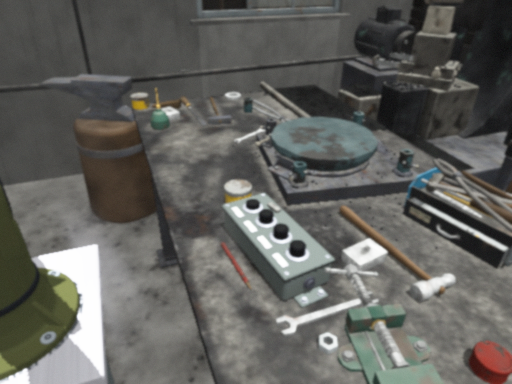

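```bash
cat > h.py <<'E'
import numpy as np
def ray_z(m,u,v,z):
    R=np.array(m['R']);t=np.array(m['t']);c=-R.T@t
    d=R.T@np.array([(u-m['cx'])/m['fx'],(v-m['cy'])/m['fy'],1]);return c+d*(z-c[2])/d[2]
def dep(m,u,v,d):
    R=np.array(m['R']);t=np.array(m['t'])
    return R.T@(np.array([(u-m['cx'])/m['fx']*d,(v-m['cy'])/m['fy']*d,d])-t)
E
python3 - <<'E'
from bench import *
from h import *
for n,px in(("top",[(272,214),(297,215),(320,214),(344,214)]),("side",[(254,203),(267,218),(281,231),(300,250)])):
    m=camera_model(n);d=np.load(f"pics/{n}0d.npy")
    for u,v in px: print(n,np.round(ray_z(m,u,v,84),1),np.round(dep(m,u,v,np.median(d[v-1:v+2,u-1:u+2])),1))
E
```

```text
top [471.3  87.1  84. ] [472.1  87.   78.9]
top [477.4  28.9  84. ] [477.   29.2  86.6]
top [487.5 -24.1  84. ] [487.  -23.6  86.8]
top [495.6 -79.6  84. ] [495.2 -79.2  85.9]
side [470.   69.8  84. ] [473.   77.8  78.3]
side [475.4  11.6  84. ] [476.4  13.9  82.3]
side [484.5 -35.6  84. ] [483.4 -37.8  85.9]
side [493.9 -96.5  84. ] [494.1 -96.2  83.8]
```

Both views show the grey box with a row of four dark caps: in the top picture at about (272,214), (297,215), (320,214) and (344,214). The chalk lies at (283,199) behind the left pair. The depth hints that the leftmost key is the low one. Next I'll refine the caps and look with the wrist camera from a hover.

```bash
python3 - <<'E'
from bench import *
from h import *
import cv2
im=cv2.imread("pics/top0.png");g=cv2.cvtColor(im,cv2.COLOR_BGR2GRAY).astype(float)
m=camera_model("top");P=[]
for u,v in [(272,214),(297,215),(320,214),(344,214)]:
    w=g[v-9:v+10,u-9:u+10];yy,xx=np.mgrid[v-9:v+10,u-9:u+10]
    k=np.clip(90-w,0,None)*(np.hypot(xx-u,yy-v)<9.5)
    c=((k*xx).sum()/k.sum(),(k*yy).sum()/k.sum());p=ray_z(m,*c,82);P.append(p);print(np.round(c,1),np.round(p,1))
P=np.array(P);print(np.linalg.norm(np.diff(P,axis=0),axis=1))
c=P.mean(0);d=P[0]-P[3];a=np.arctan2(-d[0],d[1]);print(c,a)
print(np.round(read_state()['tcp_rot'],2))
for s in(1,-1):
    y=np.array([-np.sin(a),np.cos(a),0])*s;z=np.array([0,0,-1.]);R=np.c_[np.cross(y,z),y,z]
    for h in (300,120): print(s,h,solve_ik(np.array([c[0],c[1],h]),R))
    x=np.array([-np.sin(a),np.cos(a),0])*s;R=np.c_[x,np.cross(z,x),z]
    for h in (300,120): print('x',s,h,solve_ik(np.array([c[0],c[1],h]),R))
E
```

```text
[272.3 214.3] [470.9  86.2  82. ]
[295.9 214. ] [479.8  31.6  82. ]
[319.4 214. ] [487.8 -23.   82. ]
[343.2 214. ] [495.6 -78.1  82. ]
[55.3110075  55.27293556 55.62308309]
[483.51536888   4.1830339   82.        ] 0.148851298288906
[[ 0.93  0.38 -0.  ]
 [ 0.38 -0.93  0.  ]
 [ 0.   -0.   -1.  ]]
1 300 [ 0.80163037  0.47756627 -1.30435473  1.77719743  0.48350002  1.26562289
  1.09216392]
1 120 [ 0.54285419  0.59677372 -0.91590655  2.03994785  0.65270621  0.82401308
  0.96103677]
x 1 300 [ 0.59098247  0.33201245 -0.88920957  1.77899774  0.27931695  1.16327805
 -0.23494155]
x 1 120 [ 0.4111418   0.53073141 -0.69126975  2.04140511  0.49915731  0.73976163
 -0.44266893]
-1 300 [ 0.43884769  0.28946741 -0.66186636  1.78054381  0.19450891  1.13758755
 -1.706984  ]
-1 120 [ 0.20315922  0.47731268 -0.37558641  2.04388728  0.27557303  0.66786708
 -1.77413856]
x -1 300 [-0.82939471  0.43700377  1.15391283  1.79434701 -0.42923888  1.19397671
 -2.53911337]
x -1 120 [-0.73700073  0.75049922  1.15089907  2.05481148 -0.87700861  0.94416757
 -2.09289579]
```

```bash
python3 - <<'E'
from bench import *
from h import *
import cv2
a=0.149;c=[483.5,4.2]
x=np.array([-np.sin(a),np.cos(a),0]);z=np.array([0,0,-1.]);R=np.c_[x,np.cross(z,x),z]
move_pose([*c,270],R);grip(0)
s=read_state();print(s['time'],s['position'],s['wrist_force'],s['gripper_width'],s['q'])
m=camera_model("wrist");im,d=get_image("wrist");cv2.imwrite("pics/w1.png",im[:,:,::-1]);np.save("pics/w1d.npy",d);np.savez("pics/w1m.npz",**m)
print(m)
print([(np.round(r['box'],1).tolist(),round(r['p'],2)) for r in spot_in("wrist","key_a")[:6]])
print(read_state()['time'])
E
```

```text
3.425 [483.50080936   4.19594262 269.99980226] [-0.65648588  0.64981151 -0.69358669] 0.06065342472865466 [ 0.56591227  0.35736947 -0.86348736  1.8317084   0.30437782  1.09139423
 -0.26008975]
{'fx': 297.3186396354542, 'fy': 297.3186396354542, 'cx': 257.45341464644747, 'cy': 191.77812426431288, 'R': array([[ 9.88756712e-01,  1.49533044e-01,  1.82959956e-04],
       [ 1.42774052e-01, -9.44426547e-01,  2.96098070e-01],
       [ 4.44492380e-02, -2.92742832e-01, -9.55157526e-01]]), 't': array([-479.64123422, -107.9964783 ,  371.57007957])}
[([258.0, 199.2, 24.3, 25.5], 0.94), ([258.6, 96.7, 29.1, 28.1], 0.87), ([256.0, 149.6, 30.3, 31.9], 0.67)]
3.525
```

View pics/w1.png

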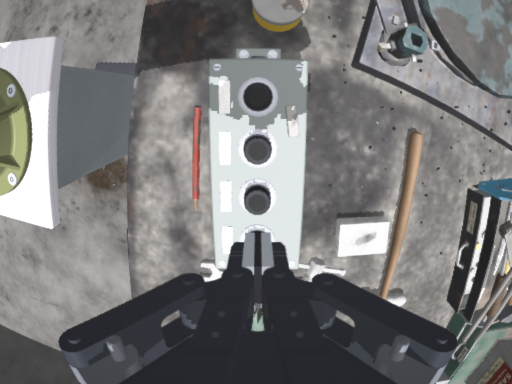

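The wrist picture shows the top three keys (image up = robot's left) at about (258,97), (257,149) and (258,200). The fourth is behind the closed fingers. The chalk is at (293,120). I'll turn these into positions.

```bash
python3 - <<'E'
from h import *
m=np.load("pics/w1m.npz");d=np.load("pics/w1d.npy");R=m['R'];t=m['t'];C=-R.T@t
def ray(u,v):
    a=np.array([u-m['cx'],v-m['cy']]);r=np.hypot(*a);th=r/m['fx']
    return np.r_[np.sin(th)*a/max(r,1e-9),np.cos(th)]
print("cam",C)
for u,v in[(258,96.5),(257,149.5),(258,200)]:
    w=ray(u,v);W=R.T@w
    D=np.median(d[int(v)-2:int(v)+3,int(u)-2:int(u)+3])
    print(np.round(C+W*(84-C[2])/W[2],1),np.round(C+W*D/w[2],1))
import cv2
im=cv2.imread("pics/w1.png")[50:260,190:330];cv2.imwrite("pics/w1z.png",cv2.resize(im,None,fx=2.8,fy=2.8,interpolation=cv2.INTER_CUBIC))
E
```

```text
cam [473.15157758  78.50195002 386.97326187]
[472.8  84.5  84. ] [472.8  84.7  78.3]
[480.   30.6  84. ] [479.9  30.9  86.1]
[489.2 -23.4  84. ] [489.1 -22.8  85.8]
```

View pics/w1z.png

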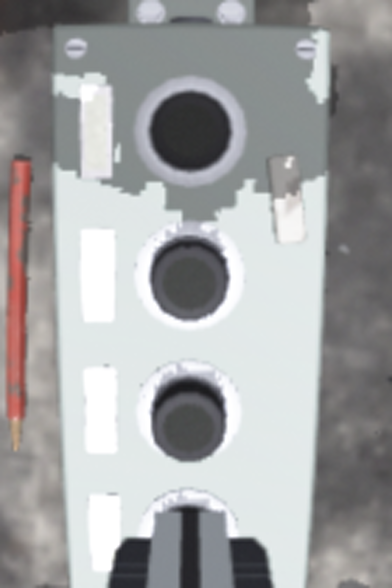

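```bash
cat > t.py <<'E'
from bench import *
from h import *
a=0.149;c=np.array([484.4,3.2])
x=np.array([-np.sin(a),np.cos(a),0]);z=np.array([0,0,-1.]);R=np.c_[x,np.cross(z,x),z]
K=[c+y*x[:2] for y in(84,28,-28,-84)]
def touch(i,floor,thr=2.5,start=118):
    movel([*K[i],start],R,feed=120)
    dwell(0.2);f0=read_state()['wrist_force']
    hit=movel([*K[i],floor],R,feed=8,threshold=thr)
    s=read_state();print(i,hit,np.round(s['position'],2),np.round(s['wrist_force']-f0,2),s['time'])
    movel([*K[i],start],R,feed=60)
    return hit,s['position'][2]
E
python3 - <<'E'
from t import *
movel([*K[0],150],R,feed=150)
touch(0,101)
E
```

```text
0 True [471.94  86.29 103.02] [-1.   -0.81  5.42] 6.9167
```

The left key's top is at 78 mm, so it is latched. For the others I'll go slower and lighter.

```bash
python3 - <<'E'
from t import *
def touch2(i):
    movel([*K[i],130],R,feed=150); movel([*K[i],115],R,feed=80); dwell(.15)
    f0=read_state()['wrist_force']
    hit=movel([*K[i],108.5],R,feed=4,threshold=1.5)
    s=read_state();print(i,hit,np.round(s['position'],2),np.round(s['wrist_force']-f0,2),round(s['time'],2))
    movel([*K[i],125],R,feed=60)
    return hit
touch2(1)
E
```

```text
1 True [480.23  30.9  110.96] [-0.16 -0.22  3.5 ] 9.34
```

Key 2 stands out at 86.0 mm, touched with 3.5 N and no yielding. Continuing with keys 3 and 4.

```bash
python3 - <<'E'
from t import *
def touch2(i):
    movel([*K[i],130],R,feed=150); movel([*K[i],115],R,feed=80); dwell(.15)
    f0=read_state()['wrist_force']
    hit=movel([*K[i],108.5],R,feed=4,threshold=1.5)
    s=read_state();print(i,hit,np.round(s['position'],2),np.round(s['wrist_force']-f0,2),round(s['time'],2))
    movel([*K[i],125],R,feed=60)
    return hit
if touch2(2): touch2(3)
E
```

```text
2 True [488.51 -24.48 110.95] [0.71 0.13 4.4 ] 11.74
3 True [496.88 -79.84 110.96] [-0.43 -0.53  5.48] 14.14
```

Keys 2 to 4 all stand out at about 86 mm. Now I'll press key 1 home.

```bash
python3 - <<'E'
from t import *
import cv2
movel([*K[3],150],R,feed=150); movel([*K[0],150],R,feed=200); movel([*K[0],106],R,feed=80); dwell(.1)
hit=movel([*K[0],96],R,feed=12,threshold=22)
s=read_state();print(hit,np.round(s['position'],2),np.round(s['wrist_force'],2))
dwell(.3);s=read_state();print(np.round(s['position'],2),np.round(s['wrist_force'],2))
movel([*K[0],130],R,feed=40)
movel([*c,270],R,feed=200)
m=camera_model("wrist");s=read_state();im,d=get_image("wrist");cv2.imwrite("pics/w2.png",im[:,:,::-1])
im2,d2=get_image("top");cv2.imwrite("pics/top2.png",im2[:,:,::-1])
Rm=m['R'];t=m['t'];C=-Rm.T@t
for u,v in[(258,96),(257,149),(258,200)]:
    p=np.array([u-m['cx'],v-m['cy']]);r=np.hypot(*p);th=r/m['fx'];w=np.r_[np.sin(th)*p/r,np.cos(th)]
    D=np.median(d[v-2:v+3,u-2:u+3]);print(np.round(C+Rm.T@w*D/w[2],1))
print(s['time'])
E
```

```text
False [472.19  86.34  97.05] [-4.36 -1.4  16.14]
[472.15  86.35  97.05] [-3.68 -1.52 16.09]
[472.7  84.4  86.1]
[479.9  31.   85.9]
[489.1 -23.1  85.8]
19.8917
```

View pics/w2.png

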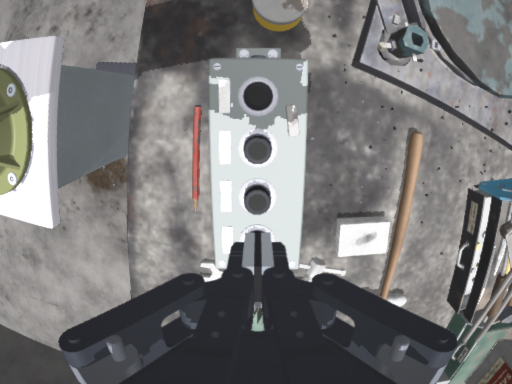

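The left key (258,96) now measures 86.1 mm, so it is out, as are keys 2 and 3. The chalk (293,120) and pencil haven't moved. The fourth key is hidden behind the fingers, so I'll check it from a shifted pose and then hand in.

```bash
python3 - <<'E'
from t import *
import cv2
p=c-x[:2]*110
try: movel([*p,270],R,feed=200)
except Exception as e: print(e); movel([*(c-x[:2]*70),270],R,feed=200)
m=camera_model("wrist");im,d=get_image("wrist");cv2.imwrite("pics/w3.png",im[:,:,::-1])
Rm=m['R'];t=m['t']
for k in K:
    X=Rm@np.r_[k,86]+t;r=np.hypot(*X[:2]);th=np.arctan2(r,X[2]);q=th*m['fx']*X[:2]/r+[m['cx'],m['cy']]
    u,v=q.round().astype(int);w=X/np.linalg.norm(X)
    D=np.median(d[v-2:v+3,u-2:u+3]);print(u,v,np.round(-Rm.T@t+Rm.T@w*D/w[2],1))
s=read_state();print(s['time'],s['wrist_force'])
E
```

```text
257 -8 [4.854e+02 4.000e-01 3.083e+02]
257 43 [480.2  30.9  85.9]
257 97 [488.6 -24.5  85.8]
257 152 [496.9 -80.   85.4]
20.7417 [ 0.19061742 -0.45337906  0.59951365]
```

View pics/w3.png

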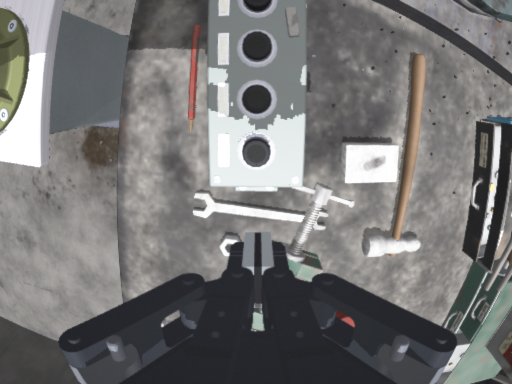

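The shifted view shows the right-hand key (257,152) at 85.4 mm, so it is out, and the spanner and gauge block lie undisturbed. All four keys stand out and the arm is clear.

```bash
python3 - <<'E'
from bench import *
print(sign_off())
E
```

```text
the job is handed in; nothing more can be done
None
```

The latched key was the leftmost one; I pressed it home and it sprang out, so all four keys now stand out. The job was handed in at about 21 s.

- **Feeling the keys:** I touched them left to right with the closed fingertips. The leftmost key's top was at 78.0 mm (latched), and the other three were at about 86 mm (out). The heaviest touch on an out key read 5.5 N, on the rightmost. That is a little above the 4.5 N at which an out key starts to yield, but I saw no measurable yielding.
- **Pressing the latched key:** I pressed it to its stop, with the cap top at about 72 mm and 16 N on the wrist, held it for 0.3 s and let go.
- **Last checks:** Camera depth gave the four tops as 86.1, 85.9, 85.8 and 85.4 mm. The chalk, pencil, spanner and gauge block looked undisturbed and the gripper was clear of everything. The flux tin and nut were only partly in view at the end, but the arm worked only above the box. No check failed. The side camera's key positions disagreed with the top view by up to about 20 mm along the row, so I used the top and wrist cameras instead, which agreed to about 2 mm.

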